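Load the tumble polisher with a scoop and close it

ROBOT

A 7-joint arm with a two-finger parallel gripper is mounted at the origin on the work surface. World frame = base frame: x ahead of the robot, y to its left, z up, the work surface at z = 0. Lengths are in m, angles in rad, forces in N, time in s.
With the tool pointing down it reaches from about 0.4 to 0.85 m from the base axis. Payload 10.4 kg.
Tool frame: the origin (TCP) lies between the finger pads; the fingertips stand 22 mm ahead of it and the grasp point (between the pads) lies 3 mm ahead of it (r.nose_length is the distance from the TCP to the fingertips, in m); z points along the fingers, y is the line along which they close (so a half turn about z gives the same grasp; the last joint's range is limited). The gripper opens to 87 mm and grips with 3 to 60 N. Pads are 19 mm wide; open, the fingers measure 117 mm over their backs; the gripper's body (75 mm by 190 mm) begins 51 mm behind the grasp point.
Start: joints at [-1.159, 0.332, -0.065, 1.46, 0.022, 1.35, -0.088], TCP at [0.263, 0.567, 0.245] pointing down, gripper open.
Joint ranges: [-2.6, 2.6], [-0.5, 2.12], [-1.47, 1.34], [0.16, 2.42], [-1.27, 4.41], [0.06, 2.06], [-2.6, 2.6]. Speed limits (rad/s): [2.22, 2.22, 2.79, 2.79, 3.14, 3.14, 3.14].

INTERFACE

Orientations are given as a unit quaternion [x, y, z, w].
In Python, from bench import readout, cams, r gives the robot as it stands. The module is installed in compiled form; this text tells all that it offers.
- The arm moves only by the tool step_arm, never from a script. Its argument "deltas" is a list that holds one entry, the list of rows, each a list of 7 numbers: the turn, a rotation vector about the tool's x, y, z in rad, then the shift along the tool's x, y, z in m, then the opening in per cent of the stroke, from 0 (shut) to 100 (fully open). A call has 1 to 20 rows; each row is the pose to reach, as a shift and turn from the pose commanded when the call began, along the tool's axes at that moment; what a row does not reach only later rows make up. A row lasts 1/8 s, in which the tool goes at most 62.5 mm and 10.7 degrees, less where a joint would pass 70% of its speed; a pose out of reach is approached as far as the arm can. A call with a gripper value outside its range is refused whole. The fingers move at their own pace and stop on an object; "squeeze" is the grip in N (left out, the last holds). Time passes only in rows, so rows that repeat a pose let the fingers close. It gives the time, the measured TCP pose, the force, the opening and the grip force at its end, in the units of the state.
- readout.read_state(): the state, without advancing time (a new reading comes with each control period).
- cams.camera(name): name is "scene" or "top" or "wrist"; returns a dict with "img" (480x640x3 uint8, red, green, blue), "fx", "fy", "cx", "cy" (pixels), "k1" (the pictures are not rectified: a ray, as slopes to the right and down, at radius r is drawn at 1 + k1 r^2 times it, then the intrinsics apply), "origin" and "rotation" of the camera in the world; the wrist camera has in their place "T_tool_cam" (4x4, takes a point from camera to tool coordinates, whose origin is the TCP and whose axes are the flange's). Camera axes: x right, y up, looking along -z (the intrinsics and any distortion apply to the point x, -y, -z); pixel columns grow to the right and rows downward; lengths in m; the calibration is good to about 2 mm. A picture is of the moment at which its call begins: read the wrist's pose just before it. There is no depth.
- r.close_job(): hands the job in; it is judged then, once.
The state is a dict: "time": time; "joint_positions": joint angles; "joint_vel": joint speeds; "joint_torque": joint torques, N m; "ee_pos": TCP position; "eef_rot": TCP orientation; "ft_force": force on the tool from outside, world axes, zero at the start; "torque": the same for the moment, N m; "width": finger opening in m; "grip_force": force on a finger pad.
Only numpy, scipy, OpenCV 4.12 (cv2) and the standard library are available. Lean on these libraries where they do the work, as an engineer would, in place of code of your own. Each camera call takes 0.05 s, during which the arm holds its last target. There are 200 camera calls.

TASK

Load the tumble polisher: with the scoop, bring at least four of the six ceramic balls from the grey pan into the orange bowl, never touching the balls with the fingers; any others must stay in the pan, none on the bench. Then lay the scoop down flat, and gently lower the blue lid over the bowl's centre shaft until it lies flat on the rim. Leave the other things on the bench where they are.

Things in the scene. Friction and masses are not known exactly. Their poses are not given: they have to be found in the camera images.
- scoop: Loose aluminium scoop, 200 mm long. Origin: centre of the underside of its flat floor (90 x 94 mm, 2 mm thick). Open front lip at x = +45 mm. Side walls 3 mm thick, 36 mm high, from x = -45 to 34; back wall 45 mm high at x = -45. Red handle: level bar along x from x = -155 to -47, 20 mm wide (y), z = 55 to 77 mm. Starts lying flat on the bench.
- scoop_grip (a point): Point on the scoop's handle bar, centre of its section, at (-95, 0, 66) mm in the scoop's frame.
- scoop_lip (a point): Middle of the scoop's front lip, underside, at (45, 0, 0) mm in the scoop's frame.
- pan: Grey open pan fixed to the bench, 250 (its x) x 122 (y) mm. Origin: centre of its underside. Inner floor at z = 5 mm, x = -95 to 95, y = -56 to 56 mm. Long side walls upright, 48 mm high, 5 mm thick; end walls slope outward at 60 degrees to the floor, from x = +-95 at the floor to +-120 at the top, 48 mm high. Both ends are alike.
- ball0: Loose ceramic ball (origin at its centre), 26 mm in diameter, 25 g, green; starts on the pan's floor.
- ball1: Loose ceramic ball (origin at its centre), 26 mm in diameter, 25 g, white; starts on the pan's floor.
- ball2: Loose ceramic ball (origin at its centre), 26 mm in diameter, 25 g, green; starts on the pan's floor.
- ball3: Loose ceramic ball (origin at its centre), 26 mm in diameter, 25 g, white; starts on the pan's floor.
- ball4: Loose ceramic ball (origin at its centre), 26 mm in diameter, 25 g, green; starts on the pan's floor.
- ball5: Loose ceramic ball (origin at its centre), 26 mm in diameter, 25 g, white; starts on the pan's floor.
- tumbler: Tumble polisher fixed to the bench: black foot, round orange bowl, upright steel shaft in its middle. Origin: centre of its underside. Bowl's inner floor is 35 mm, its rim 90 mm above the bench; inner radius 74 mm at the floor, 88 mm at the rim, wall 4 mm. Shaft 16 mm in diameter, its top 11 mm tapered to 6 mm.
- bowl_floor (a point): Centre of the bowl's inner floor, 35 mm above the bench.
- bowl_rim (a point): Centre of the bowl's mouth, at the height of the rim, 90 mm above the bench.
- shaft_top (a point): Top of the bowl's shaft, 145 mm above the bench.
- lid: Loose blue lid, about 250 g: disc 188 mm in diameter, 5 mm thick, with an upright white hub 44 mm in diameter rising to 45 mm above the underside; a 22 mm bore runs right through. Origin: centre of its underside. Starts flat on the bench, hub up. When fitted, the disc rests on the bowl's rim and the shaft's tip shows 10 mm above the hub.
- lid_hub (a point): Centre of the lid's hub, 27 mm above the lid's underside.
- oil: Bystander: amber bottle with red cap, 52 mm wide, 130 mm high. Origin at its underside.
- mallet: Bystander: hammer, 220 mm long, lying. Origin at its underside.
- driver: Bystander: screwdriver, 180 mm long, lying. Origin at its underside.
- brush: Bystander: brush, 170 mm long, lying. Origin at its underside.
- mug: Bystander: blue mug, 76 mm wide, 85 mm high. Origin at its underside.
- sander: Bystander: cork sanding block, 100 x 60 x 30 mm. Origin at its underside.
Not all that is in view belongs to the job. Several things have the shape of the lid; the one meant has the colours described above.

How it is judged:
By the outcome, as a careful person would: the job done as asked, in the order asked, and still so for the second after the job is handed in, with the robot touching nothing.
It also fails if it takes over 72 s, if anything falls off the work surface, if the arm or the gripper's body presses on something with over 40 N, if the wrist force passes 120 N, or if a joint passes its speed limit or range.

## Working session

There is one attempt and no reset: what is moved stays moved. The work goes in short steps, Python scripts to look and compute and a tool call to move; the robot and the scene stay as the last step left them, time stands still between calls to the robot, and variables do not carry over. Pictures are saved under pics/ and viewed, at most 10 in all, crops included, and the job is handed in when it is done.

Besides the shell and the picture viewer there is one more tool, called after ">>>" as name(argument=value, ...) on one line, values as JSON. step_arm: Moves the arm, as the interface text tells. Its arguments: {"type":"object","properties":{"deltas":{"type":"array"},"squeeze":{"type":"number"}},"required":["deltas"]}

```bash
mkdir -p pics; cat > h.py <<'E'
import numpy as np, cv2
from scipy.spatial.transform import Rotation as R
from bench import readout, cams, r
def shot(n, f=None):
    s=readout.read_state(); c=cams.camera(n)
    if n=="wrist":
        T=np.eye(4); T[:3,:3]=R.from_quat(s["eef_rot"]).as_matrix(); T[:3,3]=s["ee_pos"]
        T=T@np.array(c["T_tool_cam"]); c["origin"]=T[:3,3]; c["rotation"]=T[:3,:3]
    c["origin"]=np.array(c["origin"]);c["rotation"]=np.array(c["rotation"])
    if f: cv2.imwrite(f"pics/{f}.png",c["img"][:,:,::-1])
    return c
def ray(c,uv):
    K=np.array([[c["fx"],0,c["cx"]],[0,c["fy"],c["cy"]],[0,0,1.]])
    p=cv2.undistortPoints(np.array(uv,float).reshape(-1,1,2),K,np.array([c["k1"],0,0,0.]))[:,0]
    d=np.c_[p[:,0],-p[:,1],-np.ones(len(p))]
    return d@c["rotation"].T
def onz(c,uv,z):
    d=ray(c,uv); return c["origin"]+d*((z-c["origin"][2])/d[:,2])[:,None]
def proj(c,P):
    q=(np.atleast_2d(P)-c["origin"])@c["rotation"]; x=q[:,0]/-q[:,2]; y=-q[:,1]/-q[:,2]
    k=1+c["k1"]*(x*x+y*y); return np.c_[c["fx"]*x*k+c["cx"],c["fy"]*y*k+c["cy"]]
def blobs(c,lo,hi,amin=30):
    h=cv2.cvtColor(c["img"],cv2.COLOR_RGB2HSV); m=cv2.inRange(h,np.array(lo),np.array(hi))
    cs,_=cv2.findContours(m,cv2.RETR_EXTERNAL,cv2.CHAIN_APPROX_NONE)
    return sorted([k for k in cs if cv2.contourArea(k)>amin],key=cv2.contourArea,reverse=True)
E
python3 - <<'E'
from h import *
t=shot("top","top0"); s=shot("scene","scene0")
for c in (t,s): print(c["fx"],c["cx"],c["cy"],c["k1"],c["origin"].round(3),c["rotation"].round(3).tolist())
print(readout.read_state())
E
```

```text
440.2398689369257 329.78385151894275 236.61340603192178 -0.08510354541810393 [0.362 0.048 1.142] [-0.061, 0.061, 0.711, -0.698]
553.6869546694645 319.1199595759323 244.58920647675765 -0.15112171916242778 [ 1.151 -0.352  1.353] [0.233, 0.13, 0.462, 0.846]
{'time': 0.1, 'joint_positions': array([-1.15860331,  0.33279505, -0.06469777,  1.46087941,  0.02159187,
        1.34986329, -0.08850427]), 'joint_vel': array([-9.30223875e-05, -3.15148083e-03, -5.36756424e-04, -1.71490389e-03,
        8.07428160e-04,  5.76156352e-04, -9.61010342e-04]), 'joint_torque': array([ 9.43316518e-04, -6.24544430e+01,  2.46202550e-02, -3.90717173e+01,
       -6.14419626e-02,  3.66727402e-02,  7.10610766e-05]), 'ee_pos': array([0.26313115, 0.56656044, 0.24383143]), 'eef_rot': array([ 2.15682479e-01,  9.76463352e-01, -6.15142269e-04, -1.10805973e-04]), 'ft_force': array([ 0.39682592, -0.39238111,  0.29226345]), 'torque': array([ 0.07057886, -0.0018357 , -0.00900043]), 'grip_force': 0.0, 'width': 0.08680684966452727}
```

View pics/top0.png

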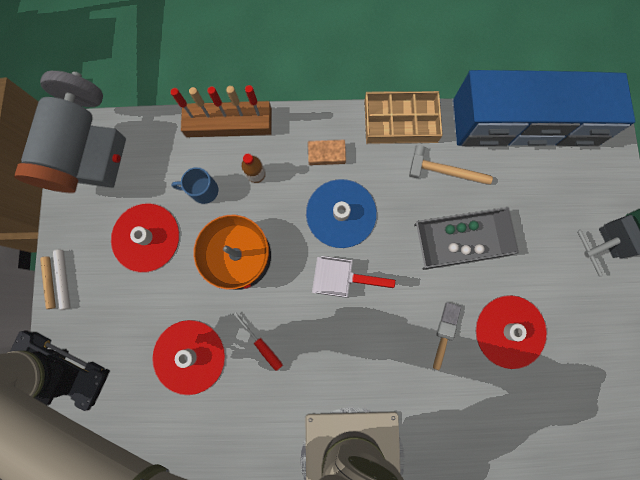

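View pics/scene0.png

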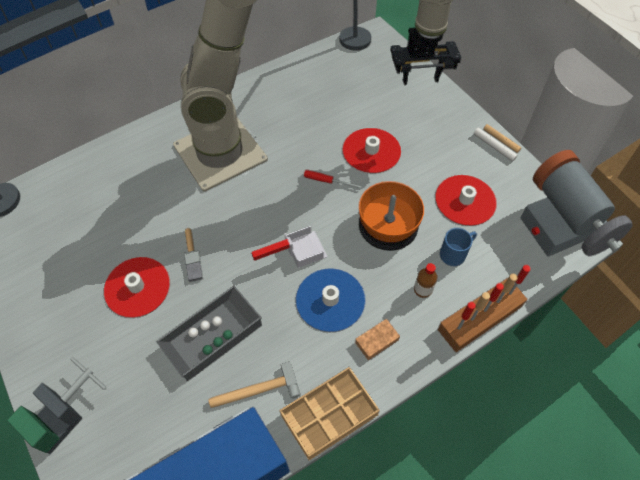

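The top view shows the bowl (232,252), scoop floor (333,277) with its handle running to (395,282), blue lid (342,213), pan (468,238), three green balls around (462,228) and three white around (466,249). The camera rotation comes as a quaternion, so I'll fix the helper and measure.

```bash
sed -i 's/c\["origin"\]=np.array(c\["origin"\]);c\["rotation"\]=np.array(c\["rotation"\])/c["origin"]=np.array(c["origin"]);q=np.array(c["rotation"]);c["rotation"]=R.from_quat(q).as_matrix() if q.size==4 else q/' h.py
python3 - <<'E'
from h import *
t=shot("top"); s=shot("scene")
def cen(k): 
    (x,y),_=cv2.minEnclosingCircle(k); M=cv2.moments(k); return [M["m10"]/M["m00"],M["m01"]/M["m00"]]
for n,c in (("top",t),("scene",s)):
    print(n)
    for k in blobs(c,(100,130,60),(125,255,255),1500)[:3]: print(" blue",np.round(cen(k)),cv2.contourArea(k),onz(c,[cen(k)],.005).round(3), [np.round(v,1) for v in cv2.fitEllipse(k)[:2]],onz(c,[cv2.fitEllipse(k)[0]],.005).round(3))
    for k in blobs(c,(5,170,80),(18,255,255),800)[:2]: 
        e=cv2.fitEllipse(k); print(" orange",np.round(e[0]),cv2.contourArea(k),onz(c,[e[0]],.09).round(3))
    for k in blobs(c,(0,170,100),(4,255,255),150)[:6]:
        e=cv2.minAreaRect(k); print(" red",np.round(e[0]),np.round(e[1]),onz(c,[e[0]],.077).round(3), onz(c,cv2.boxPoints(e),.077).round(3)[:,:2].tolist() if cv2.contourArea(k)<1500 else '')
    for k in blobs(c,(65,120,20),(90,255,255),25)[:8]: print(" green",np.round(cen(k)),cv2.contourArea(k),onz(c,[cen(k)],.018).round(3)) if cv2.contourArea(k)<400 else 0
    print(" whites", [ (np.round(cen(k)).tolist(),onz(c,[cen(k)],.018).round(3)[0,:2].tolist()) for k in blobs(c,(0,0,205),(180,40,255),20)[:14]])
# pan corner candidates by hand from the top view
print("pan", onz(t,[[416,222],[516,209],[524,255],[425,268]],.048).round(3).tolist())
print("scoop floor", onz(t,[[317,257],[353,261],[350,297],[313,291]],.036).round(3).tolist())
im=cv2.resize(t["img"][180:330,190:540,::-1],None,fx=2.28,fy=2.28,interpolation=cv2.INTER_CUBIC); cv2.imwrite("pics/crop1.png",im)
E
```

```text
top
 blue [541.  98.] 8964.0 [[ 0.952 -0.567  0.005]] [array([535.3, 100. ]), array([ 64.9, 221.4])] [[ 0.946 -0.549  0.005]]
 blue [341. 213.] 3613.0 [[0.623 0.015 0.005]] [array([341. , 213.3]), array([67.1, 68.6])] [[0.623 0.015 0.005]]
 orange [231. 252.] 4226.5 [[0.514 0.286 0.09 ]]
 red [189. 357.] [71. 73.] [[0.264 0.388 0.077]] 
 red [511. 332.] [71. 69.] [[ 0.307 -0.385  0.077]] 
 red [144. 238.] [67. 67.] [[0.555 0.509 0.077]] 
 red [268. 354.] [35.  9.] [[0.269 0.199 0.077]] [[0.295, 0.233], [0.309, 0.216], [0.244, 0.164], [0.231, 0.181]]
 red [374. 280.] [42.  8.] [[ 0.439 -0.058  0.077]] [[0.437, -0.006], [0.456, -0.01], [0.44, -0.109], [0.421, -0.106]]
 whites [([182.0, 358.0], [0.255, 0.422]), ([518.0, 332.0], [0.302, -0.427]), ([341.0, 209.0], [0.631, 0.014]), ([138.0, 234.0], [0.574, 0.553])]
scene
 blue [226. 455.] 5791.0 [[ 0.835 -0.421  0.005]] [array([228.2, 453.5]), array([ 63.9, 160.6])] [[ 0.836 -0.414  0.005]]
 blue [330. 300.] 3236.5 [[0.628 0.01  0.005]] [array([330. , 299.7]), array([61.3, 67.3])] [[0.628 0.01  0.005]]
 blue [54. 41.] 1553.0 [[-0.899 -0.29
[... 285 characters left out ...]
ed [270. 249.] [ 8. 37.] [[ 0.445 -0.062  0.077]] [[0.424, -0.109], [0.441, -0.01], [0.466, -0.016], [0.449, -0.114]]
 green [532. 322.] 257.5 [[0.982 0.419 0.018]]
 green [ 47. 437.] 173.0 [[ 0.574 -0.786  0.018]]
 whites [([618.0, 16.0], [0.213, 1.727]), ([330.0, 292.0], [0.614, 0.02]), ([132.0, 279.0], [0.286, -0.42]), ([300.0, 252.0], [0.464, 0.016]), ([469.0, 191.0], [0.56, 0.556]), ([497.0, 142.0], [0.461, 0.766]), ([315.0, 240.0], [0.455, 0.071]), ([372.0, 141.0], [0.241, 0.426])]
pan [[0.587, -0.174, 0.048], [0.616, -0.438, 0.048], [0.496, -0.448, 0.048], [0.469, -0.191, 0.048]]
scoop floor [[0.504, 0.079, 0.036], [0.492, -0.011, 0.036], [0.401, -0.001, 0.036], [0.418, 0.091, 0.036]]
```

View pics/crop1.png

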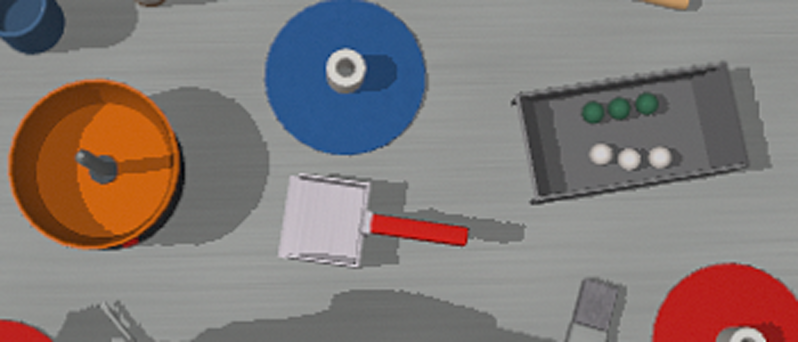

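The crop shows the pan's rim corners at crop pixels (517,98), (725,64), (748,164), (535,202). Green balls are at (593,112), (619,108), (647,103) and white at (601,154), (629,159), (660,157). The scoop lip faces left and its handle right.

```bash
cat >> h.py <<'E'
def Rt(yaw,pitch=0):
    "tool x forward along yaw (deg), tool z down, pitch>0 nose up"
    a=np.radians(yaw); x=np.array([np.cos(a),np.sin(a),0]); z=np.array([0,0,-1.]); y=np.cross(z,x)
    return np.c_[x,y,z]@R.from_euler("y",pitch,degrees=True).as_matrix()
def delta(p,M,base=None):
    s=readout.read_state(); b,B=base if base else (s["ee_pos"],R.from_quat(s["eef_rot"]).as_matrix())
    return np.r_[R.from_matrix(B.T@M).as_rotvec(),B.T@(np.array(p)-b)].round(3).tolist()
E
python3 - <<'E'
from h import *
t=shot("top"); s=shot("scene")
f=lambda a: np.array(a)/2.28+[190,180]
c=onz(t,f([[517,98],[725,64],[748,164],[535,202]]),.048); print(c.round(3).tolist())
c2=onz(s,[[160,342],[236,289],[261,322],[183,377]],.048); print(c2.round(3).tolist())
m=c.mean(0)[:2]; d=((c[1]-c[0])+(c[2]-c[3]))[:2]; d=-d/np.hypot(*d); n=np.array([-d[1],d[0]])
print("pan",m,c2.mean(0),"yaw of scooping dir",np.degrees(np.arctan2(d[1],d[0])))
b=onz(t,f([[593,112],[619,108],[647,103],[601,154],[629,159],[660,157]]),.018)[:,:2]-m
print("balls",np.c_[b@d,b@n].round(3).tolist())
print(delta([.443,-.055,.16],Rt(81)))
E
```

```text
[[0.584, -0.176, 0.048], [0.619, -0.417, 0.048], [0.504, -0.433, 0.048], [0.467, -0.19, 0.048]]
[[0.512, -0.429, 0.048], [0.485, -0.193, 0.048], [0.602, -0.184, 0.048], [0.626, -0.419, 0.048]]
pan [ 0.54374911 -0.30387427] [ 0.55634315 -0.30610828  0.048     ] yaw of scooping dir 98.45198792840367
balls [[0.03, -0.033], [-0.001, -0.033], [-0.034, -0.033], [0.031, 0.016], [0.001, 0.027], [-0.035, 0.031]]
[-0.0, 0.0, 1.293, -0.425, -0.488, 0.085]
```

>>> step_arm(deltas=[[[0, 0, 1.293, -0.425, -0.488, 0.085, 100], [0, 0, 1.293, -0.425, -0.488, 0.085, 100], [0, 0, 1.293, -0.425, -0.488, 0.085, 100], [0, 0, 1.293, -0.425, -0.488, 0.085, 100], [0, 0, 1.293, -0.425, -0.488, 0.085, 100], [0, 0, 1.293, -0.425, -0.488, 0.085, 100], [0, 0, 1.293, -0.425, -0.488, 0.085, 100], [0, 0, 1.293, -0.425, -0.488, 0.085, 100], [0, 0, 1.293, -0.425, -0.488, 0.085, 100], [0, 0, 1.293, -0.425, -0.488, 0.085, 100], [0, 0, 1.293, -0.425, -0.488, 0.085, 100], [0, 0, 1.293, -0.425, -0.488, 0.085, 100], [0, 0, 1.293, -0.425, -0.488, 0.085, 100], [0, 0, 1.293, -0.425, -0.488, 0.085, 100]]])

```text
time: 2.05
ee_pos: [0.4431, -0.0535, 0.1597]
eef_rot: [0.76, 0.65, 0.0, -0.0]
ft_force: [0.2, 0.6, 0.5]
width: 0.0872
grip_force: 0.0
```

```bash
python3 - <<'E'
from h import *
w=shot("wrist","w1"); t=shot("top"); s=shot("scene")
print(readout.read_state()["ee_pos"], w["fx"],w["T_tool_cam"])
for k in blobs(w,(0,150,80),(6,255,255),400)[:4]:
    e=cv2.minAreaRect(k); print(np.round(e[0]),np.round(e[1]),onz(w,cv2.boxPoints(e),.077).round(4)[:,:2].tolist())
E
```

```text
[ 0.44317402 -0.0540251   0.15964591] 383.01418361271357 [[ 8.52304309e-05  9.69788256e-01  2.43948213e-01  6.64109741e-02]
 [ 9.99999983e-01 -4.29305914e-05 -1.78713529e-04  9.31866008e-04]
 [-1.62841441e-04  2.43948224e-01 -9.69788244e-01 -1.39699964e-01]
 [ 0.00000000e+00  0.00000000e+00  0.00000000e+00  1.00000000e+00]]
[319. 236.] [ 31. 118.] [[0.4276, -0.0786], [0.4398, -0.0066], [0.4575, -0.0093], [0.4467, -0.0816]]
```

View pics/w1.png

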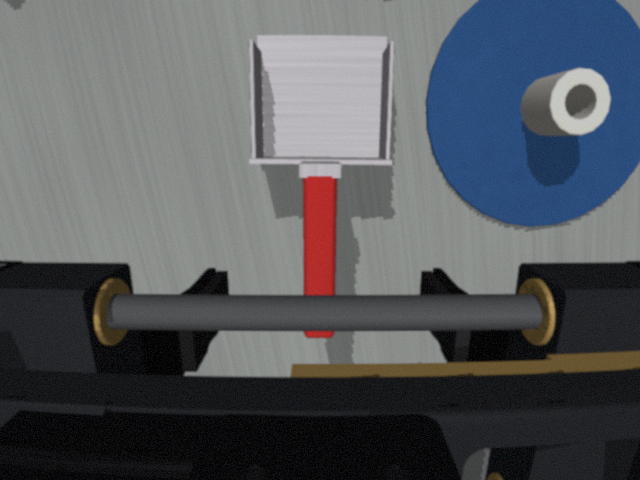

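The wrist view has the handle centred at column 319, running straight up the picture. The scoop's back wall is at row 160 and its lip at row 37. The lid's hub top is at (582,101).

```bash
python3 - <<'E'
from h import *
w=shot("wrist")
s=readout.read_state(); M=R.from_quat(s["eef_rot"]).as_matrix()
f=lambda uv,z: ((onz(w,uv,z)-s["ee_pos"])@M).round(4).tolist()
print("back top",f([[320,159]],.045),"lip",f([[320,37]],.002),"red start",f([[320,177]],.077),"lid",f([[582,101]],.045),onz(w,[[582,101]],.045))
E
```

```text
back top [[0.0547, -0.0016, 0.1146]] lip [[0.1401, -0.0019, 0.1577]] red start [[0.0459, -0.0013, 0.0826]] lid [[0.0945, 0.1709, 0.1147]] [[0.6267014  0.01273564 0.045     ]]
```

>>> step_arm(deltas=[[[0, 0, 0, 0.008, -0.001, 0.05, 100], [0, 0, 0, 0.008, -0.001, 0.088, 100], [0, 0, 0, 0.008, -0.001, 0.088, 100], [0, 0, 0, 0.008, -0.001, 0.088, 0], [0, 0, 0, 0.008, -0.001, 0.088, 0], [0, 0, 0, 0.008, -0.001, 0.088, 0], [0, 0, 0, 0.008, -0.001, 0.088, 0], [0, 0, 0, 0.008, -0.001, 0.088, 0], [0, 0, 0, 0.008, -0.001, 0.088, 0], [0, 0, 0, 0.008, -0.001, 0.07, 0], [0, 0, 0, 0.008, -0.001, 0.04, 0], [0, 0, 0, 0.008, -0.001, 0.0, 0], [0, 0, 0, 0.008, -0.001, -0.05, 0], [0, 0, 0, 0.008, -0.001, -0.08, 0], [0, 0, 0, 0.008, -0.001, -0.08, 0]]], squeeze=55)

```text
time: 4.12
ee_pos: [0.4445, -0.0467, 0.2415]
eef_rot: [0.76, 0.649, 0.002, 0.001]
ft_force: [-0.3, 0.7, -0.8]
width: 0.0006
grip_force: 0.0
```

```bash
python3 - <<'E'
from h import *
s=readout.read_state();print(s["ee_pos"],s["eef_rot"],s["ft_force"])
w=shot("wrist","w2")
M=R.from_quat(s["eef_rot"]).as_matrix()
# predicted lip and back wall pixels if scoop level & rigid: TCP at scoop (-87,0,71)mm
for P in ([.132,0,.069],[.132,-.047,.069],[.132,.047,.069],[.042,-.047,.026],[.042,.047,.026]): print(P,proj(w,s["ee_pos"]+M@np.array(P)).round(0))
print(delta([.62,-.47,.25],Rt(98.5)))
E
```

```text
[ 0.44454014 -0.04666162  0.2415142 ] [0.76039396 0.64945881 0.00189641 0.00082598] [-0.31419823  0.72605985 -0.84608626]
[0.132, 0, 0.069] [[322.   8.]]
[0.132, -0.047, 0.069] [[229.   9.]]
[0.132, 0.047, 0.069] [[415.   9.]]
[0.042, -0.047, 0.026] [[214. 198.]]
[0.042, 0.047, 0.026] [[429. 198.]]
[0.001, -0.001, -0.305, -0.391, 0.24, -0.01]
```

View pics/w2.png

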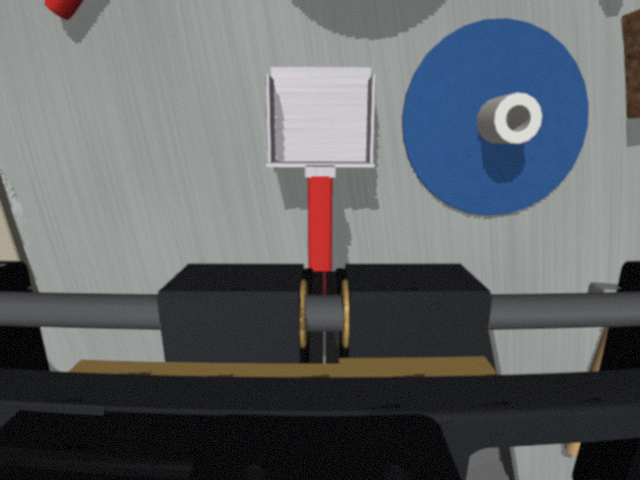

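The scoop still lies on the bench: I lifted before the slow fingers had closed. I'll retry and allow more closing time.

>>> step_arm(deltas=[[[0, 0, 0, 0, -0.001, 0.0, 60], [0, 0, 0, 0, -0.001, 0.0, 60], [0, 0, 0, 0, -0.001, 0.03, 60], [0, 0, 0, 0, -0.001, 0.06, 60], [0, 0, 0, 0, -0.001, 0.08, 60], [0, 0, 0, 0, -0.001, 0.09, 60], [0, 0, 0, 0, -0.001, 0.09, 60]]])

```text
time: 5.05
ee_pos: [0.4421, -0.0466, 0.1491]
eef_rot: [0.76, 0.649, -0.001, -0.0]
ft_force: [1.0, -0.6, 0.4]
width: 0.051
grip_force: 0.0
```

```bash
python3 - <<'E'
from h import *
s=readout.read_state();print(s["ee_pos"],s["eef_rot"],s["width"])
w=shot("wrist")
M=R.from_quat(s["eef_rot"]).as_matrix()
for k in blobs(w,(0,150,80),(6,255,255),400)[:2]:
    e=cv2.minAreaRect(k); print(np.round(e[0]),((onz(w,cv2.boxPoints(e),.077)-s["ee_pos"])@M).round(4).tolist())
E
```

```text
[ 0.44209419 -0.04660411  0.14909277] [ 7.60412163e-01  6.49440459e-01 -6.12869402e-04 -2.37268548e-04] 0.051043713109048046
[324. 243.] [[0.0391, -0.0084, 0.0721], [0.0391, 0.0099, 0.0721], [-0.0228, 0.0105, 0.0721], [-0.0228, -0.0091, 0.0721]]
[323. 342.] [[-0.0465, -0.0088, 0.0721], [-0.0465, 0.0096, 0.0721], [-0.0624, 0.0097, 0.0721], [-0.0624, -0.009, 0.0721]]
```

>>> step_arm(deltas=[[[0, 0, 0, 0, 0.001, 0.05, 60], [0, 0, 0, 0, 0.001, 0.078, 60], [0, 0, 0, 0, 0.001, 0.078, 60], [0, 0, 0, 0, 0.001, 0.078, 0], [0, 0, 0, 0, 0.001, 0.078, 0], [0, 0, 0, 0, 0.001, 0.078, 0], [0, 0, 0, 0, 0.001, 0.078, 0], [0, 0, 0, 0, 0.001, 0.078, 0], [0, 0, 0, 0, 0.001, 0.078, 0], [0, 0, 0, 0, 0.001, 0.078, 0], [0, 0, 0, 0, 0.001, 0.078, 0]]], squeeze=55)

```text
time: 6.48
ee_pos: [0.4435, -0.0467, 0.0717]
eef_rot: [0.76, 0.649, 0.0, -0.0]
ft_force: [-2.6, -1.1, 5.8]
width: 0.0197
grip_force: 54.9
```

Grasped: width 19.7 mm, 55 N. Next I lift and go to a spot beside the pan for a wrist look.

```bash
python3 - <<'E'
from h import *
print(delta([.431,-.389,.26],Rt(98.5)))
E
```

```text
[-0.0, -0.0, -0.305, -0.34, 0.041, -0.188]
```

>>> step_arm(deltas=[[[0, 0, 0, 0, 0, -0.03, 0], [0, 0, 0, 0, 0, -0.08, 0], [0, 0, -0.1, -0.05, 0.01, -0.13, 0], [0, 0, -0.2, -0.1, 0.02, -0.188, 0], [0, 0, -0.305, -0.16, 0.03, -0.188, 0], [0, 0, -0.305, -0.22, 0.041, -0.188, 0], [0, 0, -0.305, -0.28, 0.041, -0.188, 0], [0, 0, -0.305, -0.33, 0.041, -0.188, 0], [0, 0, -0.305, -0.34, 0.041, -0.188, 0], [0, 0, -0.305, -0.34, 0.041, -0.188, 0], [0, 0, -0.305, -0.34, 0.041, -0.188, 0]]])

```text
time: 7.85
ee_pos: [0.4317, -0.3872, 0.2592]
eef_rot: [0.652, 0.758, 0.001, -0.0]
ft_force: [0.6, 1.2, -3.3]
width: 0.0199
grip_force: 55.0
```

```bash
python3 - <<'E'
from h import *
w=shot("wrist","w3"); s=readout.read_state(); print(s["width"],s["grip_force"],s["ft_force"])
M=R.from_quat(s["eef_rot"]).as_matrix()
for P in ([.133,-.047,.07],[.133,.047,.07]): print(P,proj(w,s["ee_pos"]+M@np.array(P)).round(0))
E
```

```text
0.019982861422669168 54.97689351439476 [ 0.38287423 -0.0381364  -3.32804589]
[0.133, -0.047, 0.07] [[229.   7.]]
[0.133, 0.047, 0.07] [[415.   7.]]
```

View pics/w3.png

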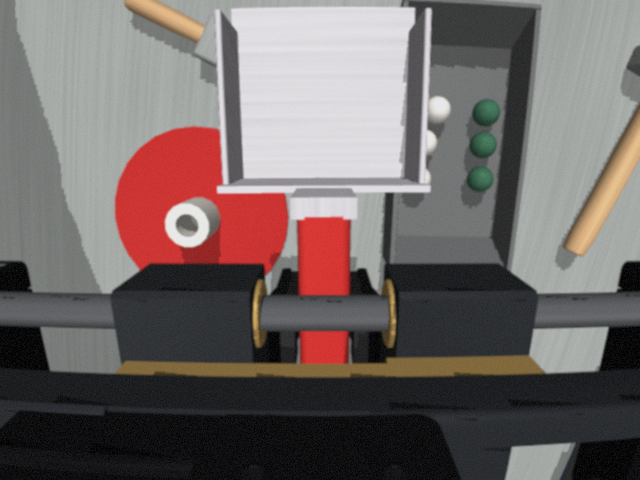

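The wrist view shows the scoop held as expected. The pan is on the right: its floor's right edge runs from (511,45) to (495,237), the rim's far corner is at (540,7), and the green balls are at (486,112), (482,145), (480,179).

```bash
python3 - <<'E'
from h import *
w=shot("wrist")
a=onz(w,[[511,45],[495,237],[398,237]],.005); b=onz(w,[[486,112],[482,145],[480,179],[438,110]],.018); c=onz(w,[[540,7]],.048)
print("floor far-right, near-right, near-left",a.round(4)[:,:2].tolist(),"rim far right",c.round(4))
d=(a[0]-a[1])[:2]; L=np.hypot(*d); d/=L; n=np.array([d[1],-d[0]]); print("len",L,"yaw",np.degrees(np.arctan2(d[1],d[0])),"width",np.linalg.norm(a[1]-a[2]))
m=(a[0]+a[1])[:2]/2-.056*n; print("centre",m, "balls",[( (p[:2]-m)@d,(p[:2]-m)@n) for p in b])
print("rim corner in pan",(c[0,:2]-m)@d,(c[0,:2]-m)@n)
E
```

```text
floor far-right, near-right, near-left [[0.5898, -0.2011], [0.6204, -0.3924], [0.5159, -0.4082]] rim far right [[ 0.5904 -0.1782  0.048 ]]
len 0.19372046853636274 yaw 99.07994478445333 width 0.10567277950346685
centre [ 0.54976742 -0.30555579] balls [(np.float64(0.0315919401058468), np.float64(0.029565898177797794)), (np.float64(0.00010147672546676327), np.float64(0.02792024270517276)), (np.float64(-0.03334323869867824), np.float64(0.028559305161088285)), (np.float64(0.032948293356648), np.float64(-0.0178456887098787))]
rim corner in pan 0.11935939330021134 0.060237713391775416
```

```bash
cat >> h.py <<'E'
PAN=np.array([.5498,-.3056]); YAW=99.0
def tcp(u,z,pitch,lat=0,c=PAN,yaw=YAW,g=(.133,0,.0717)):
    "TCP pose putting the scoop's lip at u along yaw from c, lat to the right, height z"
    a=np.radians(yaw); M=Rt(yaw,pitch); d=np.array([np.cos(a),np.sin(a)]); n=np.array([d[1],-d[0]])
    return np.r_[c+u*d+lat*n,z]-M@np.array(g),M
E
python3 - <<'E'
from h import *
for a in [(-.083,.10,-50),(-.083,.008,-50)]: print(a,delta(*tcp(*a)),tcp(*a)[0])
E
```

```text
(-0.083, 0.1, -50) [-0.002, -0.874, -0.006, -0.051, 0.13, 0.012] [ 0.56756554 -0.41776719  0.24797178]
(-0.083, 0.008, -50) [-0.002, -0.874, -0.006, -0.051, 0.13, 0.104] [ 0.56756554 -0.41776719  0.15597178]
```

>>> step_arm(deltas=[[[-0.002, -0.18, -0.006, -0.02, 0.03, 0.012, 0], [-0.002, -0.36, -0.006, -0.04, 0.08, 0.012, 0], [-0.002, -0.54, -0.006, -0.051, 0.13, 0.012, 0], [-0.002, -0.72, -0.006, -0.051, 0.13, 0.012, 0], [-0.002, -0.874, -0.006, -0.051, 0.13, 0.012, 0], [-0.002, -0.874, -0.006, -0.051, 0.13, 0.012, 0], [-0.002, -0.874, -0.006, -0.051, 0.13, 0.04, 0], [-0.002, -0.874, -0.006, -0.051, 0.13, 0.04, 0]]])

```text
time: 8.95
ee_pos: [0.566, -0.4204, 0.2186]
eef_rot: [0.59, 0.688, -0.275, 0.319]
ft_force: [-0.5, 1.4, -2.1]
width: 0.0195
grip_force: 55.0
```

```bash
python3 - <<'E'
from h import *
s=readout.read_state(); print(tcp(-.083,.072,-50)[0],s["ee_pos"],s["ft_force"])
cur=tcp(-.083,.072,-50)
for a in [(-.083,.008,-50),(-.06,.007,-43),(-.04,.007,-35),(-.02,.006,-28),(-.01,.006,-16),(0,.006,-6),(.01,.006,-3),(.06,.006,-3)]: print(a,delta(*tcp(*a),base=cur))
w=shot("wrist","w4")
E
```

```text
[ 0.56756554 -0.41776719  0.21997178] [ 0.56601242 -0.42035121  0.21856173] [-0.46323956  1.41575424 -2.10532357]
(-0.083, 0.008, -50) [0.0, 0.0, 0.0, 0.049, 0.0, 0.041]
(-0.06, 0.007, -43) [0.0, 0.122, -0.0, 0.057, 0.0, 0.041]
(-0.04, 0.007, -35) [0.0, 0.262, 0.0, 0.063, 0.0, 0.046]
(-0.02, 0.006, -28) [-0.0, 0.384, -0.0, 0.074, -0.0, 0.049]
(-0.01, 0.006, -16) [0.0, 0.593, 0.0, 0.08, 0.0, 0.073]
(0, 0.006, -6) [0.0, 0.768, 0.0, 0.091, 0.0, 0.091]
(0.01, 0.006, -3) [0.0, 0.82, -0.0, 0.1, 0.0, 0.091]
(0.06, 0.006, -3) [0.0, 0.82, -0.0, 0.132, 0.0, 0.053]
```

View pics/w4.png

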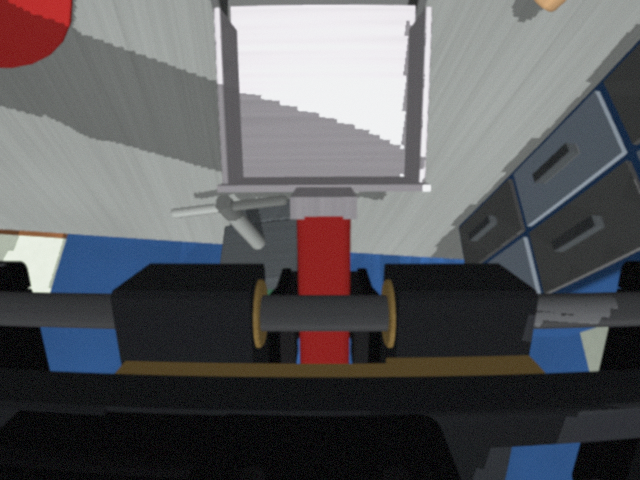

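>>> step_arm(deltas=[[[0, 0, 0, 0.02, 0, 0.015, 0], [0, 0, 0, 0.04, 0, 0.028, 0], [0, 0, 0, 0.05, 0, 0.038, 0], [0, 0, 0, 0.05, 0, 0.038, 0], [0, 0, 0, 0.05, 0, 0.038, 0]]])

```text
time: 9.62
ee_pos: [0.5665, -0.4177, 0.1575]
eef_rot: [0.589, 0.688, -0.276, 0.321]
ft_force: [-0.3, -0.4, -2.6]
width: 0.0198
grip_force: 55.0
```

```bash
cat >> h.py <<'E'
def lip(g=(.133,0,.0717)):
    s=readout.read_state(); M=R.from_quat(s["eef_rot"]).as_matrix(); p=s["ee_pos"]+M@np.array(g); a=np.radians(YAW)
    d=np.array([np.cos(a),np.sin(a)]); n=np.array([d[1],-d[0]]); q=p[:2]-PAN
    return np.r_[q@d,q@n,p[2],np.degrees(np.arcsin(M[2,0]))].round(4), s["ft_force"].round(1),s["time"]
E
python3 - <<'E'
from h import *
print(lip())
for a in [(-.06,.007,-43),(-.04,.007,-35),(-.02,.006,-28),(-.01,.006,-16),(0,.006,-6),(.01,.006,-3),(.03,.006,-3)]: print(a,delta(*tcp(*a)))
E
```

```text
(array([-8.30000e-02, -1.00000e-03,  9.50000e-03, -5.00978e+01]), array([-0.3, -0.4, -2.6]), 9.625)
(-0.06, 0.007, -43) [-0.003, 0.124, -0.002, 0.009, 0.001, 0.001]
(-0.04, 0.007, -35) [-0.002, 0.264, -0.002, 0.015, 0.001, 0.006]
(-0.02, 0.006, -28) [-0.002, 0.386, -0.002, 0.026, 0.001, 0.009]
(-0.01, 0.006, -16) [-0.002, 0.595, -0.003, 0.032, 0.001, 0.033]
(0, 0.006, -6) [-0.002, 0.77, -0.003, 0.043, 0.001, 0.051]
(0.01, 0.006, -3) [-0.002, 0.822, -0.003, 0.052, 0.001, 0.051]
(0.03, 0.006, -3) [-0.002, 0.822, -0.003, 0.065, 0.001, 0.036]
```

>>> step_arm(deltas=[[[0, 0.06, 0, 0.005, 0, 0.001, 0], [0, 0.124, 0, 0.009, 0.001, 0.001, 0], [0, 0.195, 0, 0.012, 0.001, 0.003, 0], [0, 0.264, 0, 0.015, 0.001, 0.006, 0], [0, 0.325, 0, 0.021, 0.001, 0.007, 0], [0, 0.386, 0, 0.026, 0.001, 0.009, 0], [-0.001, 0.49, -0.001, 0.029, 0.001, 0.021, 0], [-0.002, 0.595, -0.002, 0.032, 0.001, 0.033, 0], [-0.002, 0.68, -0.002, 0.038, 0.001, 0.042, 0], [-0.002, 0.77, -0.003, 0.043, 0.001, 0.051, 0], [-0.002, 0.822, -0.003, 0.052, 0.001, 0.051, 0], [-0.002, 0.822, -0.003, 0.052, 0.001, 0.051, 0], [-0.002, 0.822, -0.003, 0.052, 0.001, 0.051, 0]]])

```text
time: 11.25
ee_pos: [0.5682, -0.4237, 0.0852]
eef_rot: [0.649, 0.76, -0.018, 0.021]
ft_force: [-0.1, -3.1, 0.7]
width: 0.0198
grip_force: 55.0
```

```bash
python3 - <<'E'
from h import *
print(lip())
w=shot("wrist","w5")
for a in [(.03,.0055,-3),(.06,.0055,-3),(.08,.0055,-3),(.09,.0055,-3),(.094,.0055,-3)]: print(a,delta(*tcp(*a)))
E
```

```text
(array([ 9.4000e-03, -3.0000e-04,  6.4000e-03, -3.1368e+00]), array([-0.1, -3.1,  0.7]), 11.25)
(0.03, 0.0055, -3) [0.0, 0.002, 0.001, 0.02, -0.0, -0.0]
(0.06, 0.0055, -3) [0.0, 0.002, 0.001, 0.05, 0.0, -0.002]
(0.08, 0.0055, -3) [0.0, 0.002, 0.001, 0.07, 0.0, -0.003]
(0.09, 0.0055, -3) [0.0, 0.002, 0.001, 0.08, 0.0, -0.003]
(0.094, 0.0055, -3) [0.0, 0.002, 0.001, 0.084, 0.0, -0.004]
```

View pics/w5.png

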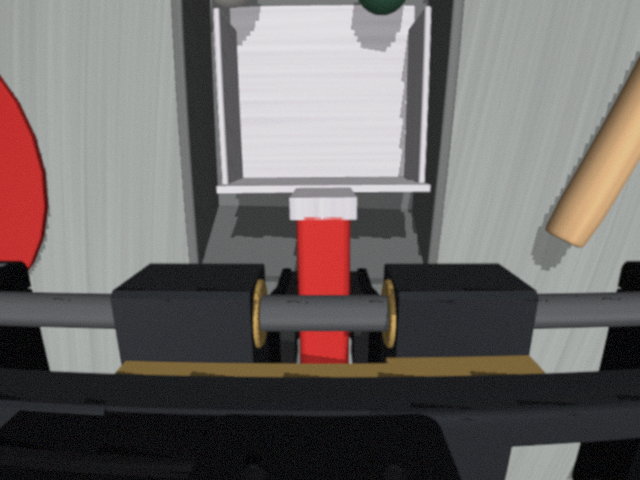

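The scoop is level on the pan floor, lip at u = 9 mm. Ahead of it a white ball shows at the far left, about (237,0), and a green one at (380,5). I'll check their layout from above.

```bash
python3 - <<'E'
from h import *
t=shot("top"); c=t["img"][195:280,395:535,::-1]; cv2.imwrite("pics/c6.png",cv2.resize(c,None,fx=5.5,fy=5.5,interpolation=cv2.INTER_CUBIC))
E
```

```text
(no output)
```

View pics/c6.png

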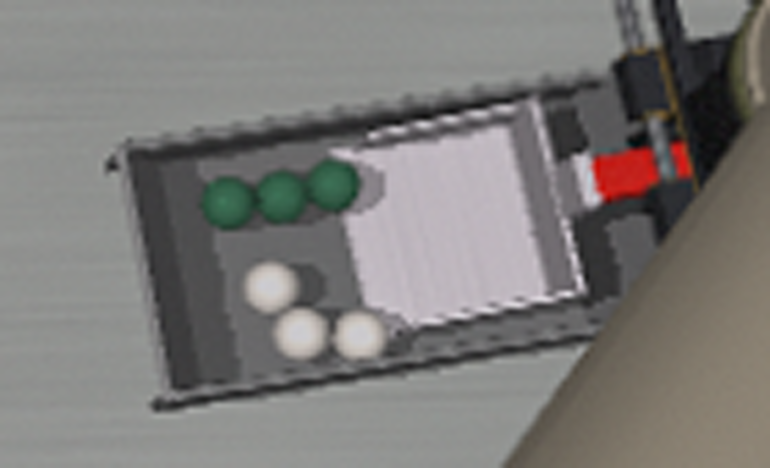

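Above view: the greens form a line well inside the scoop's right side, and the nearest white ball (358,335) is almost in line with the left side wall. I'll shift the scoop 6 mm to the left and then push.

>>> step_arm(deltas=[[[0, 0, 0, -0.006, -0.002, 0, 0], [0, 0, 0, -0.007, -0.006, 0, 0], [0, 0, 0, 0.0, -0.006, 0, 0], [0, 0, 0, 0.01, -0.006, 0.0, 0], [0, 0, 0, 0.02, -0.006, 0.0, 0], [0, 0, 0, 0.03, -0.006, -0.001, 0], [0, 0, 0, 0.04, -0.006, -0.001, 0], [0, 0, 0, 0.05, -0.006, -0.002, 0], [0, 0, 0, 0.057, -0.006, -0.002, 0], [0, 0, 0, 0.064, -0.006, -0.003, 0], [0, 0, 0, 0.07, -0.006, -0.003, 0], [0, 0, 0, 0.075, -0.006, -0.003, 0], [0, 0, 0, 0.079, -0.006, -0.003, 0], [0, 0, 0, 0.081, -0.006, -0.003, 0], [0, 0, 0, 0.082, -0.006, -0.003, 0]]])

```text
time: 13.22
ee_pos: [0.5495, -0.3492, 0.0862]
eef_rot: [0.651, 0.759, -0.019, 0.025]
ft_force: [0.9, -22.5, 11.1]
width: 0.0194
grip_force: 55.0
```

```bash
python3 - <<'E'
from h import *
print(lip()); w=shot("wrist","w7")
E
```

```text
(array([ 0.0852, -0.0064,  0.0063, -3.6094]), array([  0.9, -22.5,  11.1]), 13.225)
```

View pics/w7.png

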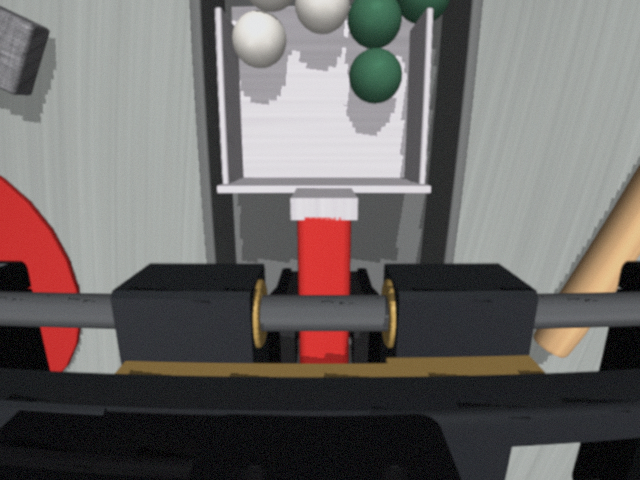

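Two balls are fully on the scoop: white (259,40) and green (375,75). White (322,10) and green (375,20) are at the lip, with white (270,0) and green (425,0) further ahead. I'll shift right, level out and push a little further.

>>> step_arm(deltas=[[[0, 0.0, 0, -0.003, 0.002, 0.0, 0], [0, 0.01, 0, -0.004, 0.006, 0.001, 0], [0, 0.02, 0, -0.003, 0.01, 0.003, 0], [0, 0.03, 0, 0.0, 0.01, 0.004, 0], [0, 0.04, 0, 0.003, 0.01, 0.005, 0], [0, 0.04, 0, 0.006, 0.01, 0.005, 0], [0, 0.04, 0, 0.008, 0.01, 0.005, 0], [0, 0.04, 0, 0.01, 0.01, 0.005, 0]]])

```text
time: 14.28
ee_pos: [0.5539, -0.3492, 0.0834]
eef_rot: [0.654, 0.756, -0.012, 0.014]
ft_force: [-9.9, -50.2, 20.6]
width: 0.0194
grip_force: 55.0
```

```bash
python3 - <<'E'
from h import *
print(lip()); w=shot("wrist","w8"); cv2.imwrite("pics/w8c.png",w["img"][:210,180:470,::-1])
E
```

```text
(array([ 8.6500e-02, -1.2000e-03,  6.8000e-03, -2.1191e+00]), array([ -9.9, -50.2,  20.6]), 14.275)
```

View pics/w8c.png

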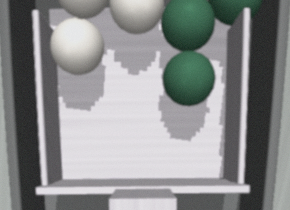

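The lip has come as far as it will go (50 N). By projection, at least four balls have their centres inside the lip. I'll relax the push and tip the nose up about the heel.

>>> step_arm(deltas=[[[0, 0.05, 0, -0.009, 0, 0.002, 0], [0, 0.1, 0, -0.014, 0, 0.004, 0], [0, 0.15, 0, -0.02, 0, 0.006, 0], [0, 0.2, 0, -0.025, 0, 0.008, 0], [0, 0.25, 0, -0.028, 0, 0.011, 0], [0, 0.3, 0, -0.031, 0, 0.013, 0], [0, 0.35, 0, -0.034, 0, 0.016, 0], [0, 0.38, 0, -0.036, 0, 0.016, 0], [0, 0.38, 0, -0.036, 0, 0.016, 0]]])

```text
time: 15.45
ee_pos: [0.5619, -0.3624, 0.0645]
eef_rot: [0.637, 0.748, 0.121, -0.145]
ft_force: [-18.2, 16.5, 31.0]
width: 0.0197
grip_force: 55.0
```

```bash
python3 - <<'E'
from h import *
print(lip()); w=shot("wrist","w9"); cv2.imwrite("pics/w9c.png",w["img"][:260,150:500,::-1])
E
```

```text
(array([9.21000e-02, 2.40000e-03, 4.73000e-02, 2.17945e+01]), array([-18.2,  16.5,  31. ]), 15.45)
```

View pics/w9c.png

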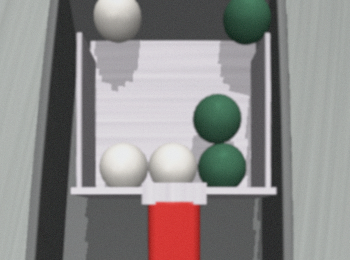

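Four balls (two white, two green) now lie at the scoop's back wall. The other two, white (117,18) and green (247,20), lean on the end slope in front of the lip. I'll back off so they stay in the pan, then lift.

>>> step_arm(deltas=[[[0, 0, 0, 0.001, -0.003, -0.003, 0], [0, 0, 0, -0.003, -0.006, -0.005, 0], [0, 0, 0, -0.008, -0.006, -0.007, 0], [0, 0, 0, -0.013, -0.006, -0.009, 0], [0, 0, 0, -0.018, -0.006, -0.011, 0], [0, 0, 0, -0.022, -0.006, -0.013, 0], [0, 0, 0, -0.022, -0.006, -0.013, 0], [0, 0, 0, -0.018, -0.006, -0.023, 0], [0, 0, 0, -0.012, -0.006, -0.038, 0], [0, 0, 0, -0.004, -0.006, -0.058, 0], [0, 0, 0, 0.008, -0.006, -0.088, 0], [0, 0, 0, 0.022, -0.006, -0.123, 0], [0, 0, 0, 0.034, -0.006, -0.153, 0], [0, 0, 0, 0.034, -0.006, -0.153, 0], [0, 0, 0, 0.034, -0.006, -0.153, 0]]])

```text
time: 17.38
ee_pos: [0.5608, -0.3912, 0.2157]
eef_rot: [0.639, 0.747, 0.119, -0.14]
ft_force: [-0.1, -1.3, -4.3]
width: 0.0197
grip_force: 55.0
```

```bash
python3 - <<'E'
from h import *
print(lip(),readout.read_state()["ee_pos"]); w=shot("wrist"); t=shot("top")
a=w["img"][:260,150:500,::-1]; b=cv2.resize(t["img"][195:280,395:535,::-1],None,fx=3,fy=3); 
o=np.zeros((260,780,3),np.uint8); o[:260,:350]=a; o[:255,355:775]=b; cv2.imwrite("pics/w10c.png",o)
# refine bowl: orange mask ellipse of outer outline in top view at rim height
for n,c in (("top",t),("scene",shot("scene"))):
    k=blobs(c,(5,170,80),(18,255,255),800)[0]; h=cv2.convexHull(k); e=cv2.fitEllipse(h); print(n,np.round(e[0],1),np.round(e[1],1),onz(c,[e[0]],.09))
E
```

```text
(array([ 6.36000e-02, -2.60000e-03,  1.96700e-01,  2.11282e+01]), array([-0.1, -1.3, -4.3]), 17.375) [ 0.56075989 -0.39122389  0.21567151]
top [230.9 251.7] [73.2 75. ] [[0.51350577 0.2864327  0.09      ]]
scene [390.7 211. ] [58.7 64.5] [[0.52644399 0.27606491 0.09      ]]
```

View pics/w10c.png

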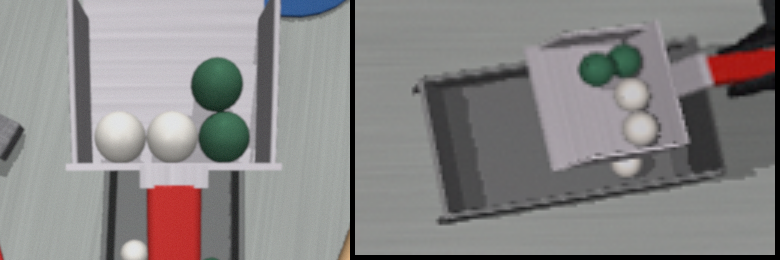

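Four balls are in the scoop and the other two are in the pan: a white at the lower left of the pan and a green partly hidden. I've viewed more pictures than the allowance by now, so from here I use numbers only. Next, the transfer to the bowl.

```bash
python3 - <<'E'
from h import *
B=np.array([.520,.281])
print(delta(*tcp(-.045,.16,21,c=B,yaw=92)), tcp(-.045,.16,21,c=B,yaw=92)[0])
E
```

```text
[-0.046, -0.003, 0.113, 0.431, 0.041, 0.206] [0.52680056 0.08625753 0.17927478]
```

>>> step_arm(deltas=[[[-0.001, 0, 0.002, 0.009, 0.001, 0.004, 0], [-0.003, 0, 0.007, 0.026, 0.002, 0.012, 0], [-0.006, 0, 0.014, 0.052, 0.005, 0.025, 0], [-0.009, 0, 0.021, 0.082, 0.008, 0.039, 0], [-0.012, 0, 0.029, 0.112, 0.011, 0.054, 0], [-0.015, -0.001, 0.037, 0.142, 0.014, 0.068, 0], [-0.018, -0.001, 0.045, 0.172, 0.016, 0.082, 0], [-0.022, -0.001, 0.053, 0.203, 0.019, 0.097, 0], [-0.025, -0.002, 0.061, 0.233, 0.022, 0.111, 0], [-0.028, -0.002, 0.069, 0.263, 0.025, 0.126, 0], [-0.031, -0.002, 0.077, 0.293, 0.028, 0.14, 0], [-0.035, -0.002, 0.085, 0.323, 0.031, 0.154, 0], [-0.037, -0.002, 0.092, 0.349, 0.033, 0.167, 0], [-0.04, -0.003, 0.098, 0.375, 0.036, 0.179, 0], [-0.042, -0.003, 0.104, 0.397, 0.038, 0.19, 0], [-0.044, -0.003, 0.108, 0.414, 0.039, 0.198, 0], [-0.045, -0.003, 0.111, 0.425, 0.04, 0.203, 0], [-0.046, -0.003, 0.113, 0.431, 0.041, 0.206, 0], [-0.046, -0.003, 0.113, 0.431, 0.041, 0.206, 0]]])

```text
time: 19.9
ee_pos: [0.5269, 0.0854, 0.1796]
eef_rot: [0.683, 0.708, 0.127, -0.13]
ft_force: [0.5, -1.2, -4.2]
width: 0.0197
grip_force: 55.0
```

```bash
cat >> h.py <<'E'
def liplocal(c,g=(.133,0,.0717)):
    s=readout.read_state(); M=R.from_quat(s["eef_rot"]).as_matrix(); p=s["ee_pos"]+M@np.array(g); return (p-np.r_[c,0]).round(4),np.degrees(np.arcsin(M[2,0])).round(1)
E
python3 - <<'E'
from h import *
B=np.array([.520,.281]); s=readout.read_state(); print(liplocal(B),s["ft_force"])
for a in [(-.04,.125,14),(-.04,.112,6),(-.04,.112,2),(-.04,.112,-2),(-.04,.112,-8),(-.04,.11,-15),(-.04,.108,-25),(-.04,.105,-40)]: print(a,delta(*tcp(*a,c=B,yaw=92)))
# shaft and rim from the wrist camera: orange, and balls count on scoop by shape
w=shot("wrist"); k=blobs(w,(5,170,60),(18,255,255),300); print([ (cv2.boundingRect(q),cv2.contourArea(q)) for q in k][:4])
g=cv2.cvtColor(w["img"],cv2.COLOR_RGB2GRAY)
print(cv2.HoughCircles(g[:200,200:460],cv2.HOUGH_GRADIENT,1,30,param1=80,param2=20,minRadius=18,maxRadius=34))
E
```

```text
(array([ 0.0016, -0.0458,  0.1601]), np.float64(20.9)) [ 0.52957926 -1.22658923 -4.17848867]
(-0.04, 0.125, 14) [0.002, -0.121, 0.001, 0.003, -0.0, 0.019]
(-0.04, 0.112, 6) [0.002, -0.26, 0.001, 0.011, -0.0, 0.015]
(-0.04, 0.112, 2) [0.002, -0.33, 0.001, 0.019, -0.0, 0.008]
(-0.04, 0.112, -2) [0.002, -0.4, 0.001, 0.027, -0.0, 0.001]
(-0.04, 0.112, -8) [0.002, -0.505, 0.001, 0.04, -0.0, -0.008]
(-0.04, 0.11, -15) [0.002, -0.627, 0.001, 0.055, 0.0, -0.015]
(-0.04, 0.108, -25) [0.002, -0.801, 0.001, 0.079, 0.0, -0.023]
(-0.04, 0.105, -40) [0.002, -1.063, 0.0, 0.117, 0.0, -0.026]
[((192, 0, 25, 87), 1388.5), ((430, 0, 15, 73), 643.0)]
[[[173.5 136.5  25.4]
  [161.5  85.5  27.9]
  [ 70.5 132.5  29.9]
  [120.5 135.5  24.5]]]
```

All four balls are still aboard. Now I tip the scoop slowly.

>>> step_arm(deltas=[[[0.001, -0.06, 0, 0.002, 0, 0.01, 0], [0.001, -0.121, 0, 0.003, 0, 0.019, 0], [0.002, -0.19, 0.001, 0.007, 0, 0.017, 0], [0.002, -0.26, 0.001, 0.011, 0, 0.015, 0], [0.002, -0.33, 0.001, 0.019, 0, 0.008, 0], [0.002, -0.4, 0.001, 0.027, 0, 0.001, 0], [0.002, -0.43, 0.001, 0.031, 0, -0.002, 0], [0.002, -0.46, 0.001, 0.034, 0, -0.004, 0], [0.002, -0.48, 0.001, 0.037, 0, -0.006, 0], [0.002, -0.505, 0.001, 0.04, 0, -0.008, 0], [0.002, -0.53, 0.001, 0.043, 0, -0.009, 0], [0.002, -0.56, 0.001, 0.047, 0, -0.011, 0], [0.002, -0.59, 0.001, 0.051, 0, -0.013, 0], [0.002, -0.627, 0.001, 0.055, 0, -0.015, 0], [0.002, -0.71, 0.001, 0.067, 0, -0.019, 0], [0.002, -0.801, 0.001, 0.079, 0, -0.023, 0], [0.002, -0.93, 0.001, 0.098, 0, -0.025, 0], [0.002, -1.063, 0, 0.117, 0, -0.026, 0], [0.002, -1.063, 0, 0.117, 0, -0.026, 0]]])

```text
time: 22.32
ee_pos: [0.5221, 0.19, 0.2439]
eef_rot: [0.65, 0.678, -0.238, 0.247]
ft_force: [0.8, -0.8, -3.1]
width: 0.0194
grip_force: 55.0
```

```bash
python3 - <<'E'
from h import *
B=np.array([.520,.281]); s=readout.read_state(); print(liplocal(B),s["ft_force"],s["width"])
w=shot("wrist"); g=cv2.cvtColor(w["img"],cv2.COLOR_RGB2GRAY)
print(cv2.HoughCircles(g[:200,200:460],cv2.HOUGH_GRADIENT,1,30,param1=80,param2=20,minRadius=18,maxRadius=34))
print([ (cv2.boundingRect(q),cv2.contourArea(q)) for q in blobs(w,(65,90,20),(95,255,255),200)][:4])
# retreat: level, up and back 0.15, then original scoop place
print(delta(*tcp(-.10,.16,-10,c=B,yaw=92)))
E
```

```text
(array([-0.0005, -0.0356,  0.1034]), np.float64(-40.1)) [ 0.80831686 -0.81547863 -3.05677151] 0.019370074491000124
None
[]
[0.001, 0.524, 0.004, -0.102, -0.0, 0.074]
```

The scoop is empty (force down 1.1 N, i.e. four balls). Now I lay the scoop back at its old place.

```bash
python3 - <<'E'
from h import *
print(delta([.4435,-.047,.14],Rt(81)),delta([.4435,-.047,.082],Rt(81)))
E
```

```text
[0.068, 0.697, 0.188, -0.11, -0.088, 0.229] [0.068, 0.697, 0.188, -0.073, -0.088, 0.274]
```

>>> step_arm(deltas=[[[0, 0.15, 0, -0.04, 0, 0.01, 0], [0, 0.33, 0, -0.075, 0, 0.04, 0], [0, 0.524, 0, -0.102, 0, 0.074, 0], [0.03, 0.6, 0.1, -0.105, -0.03, 0.13, 0], [0.068, 0.697, 0.188, -0.11, -0.07, 0.19, 0], [0.068, 0.697, 0.188, -0.11, -0.088, 0.229, 0], [0.068, 0.697, 0.188, -0.11, -0.088, 0.229, 0], [0.068, 0.697, 0.188, -0.09, -0.088, 0.253, 0], [0.068, 0.697, 0.188, -0.073, -0.088, 0.274, 0], [0.068, 0.697, 0.188, -0.073, -0.088, 0.274, 0], [0.068, 0.697, 0.188, -0.073, -0.088, 0.274, 0], [0.068, 0.697, 0.188, -0.073, -0.088, 0.274, 0]]])

```text
time: 23.88
ee_pos: [0.4444, -0.0494, 0.0839]
eef_rot: [0.762, 0.648, 0.002, 0.0]
ft_force: [-0.1, -0.2, -3.6]
width: 0.0198
grip_force: 55.0
```

```bash
python3 - <<'E'
from h import *
print(delta([.4435,-.047,.0722],Rt(81)),readout.read_state()["ft_force"])
w=shot("wrist"); t=shot("top")
# scoop centre check vs lid: balls on bench? count white/green blobs in top view
h=cv2.cvtColor(t["img"],cv2.COLOR_RGB2HSV)
f=lambda k: np.round(np.mean(k[:,0],0))
print("white",[(f(k).tolist(),cv2.contourArea(k)) for k in blobs(t,(0,0,185),(180,50,255),12)])
print("green",[(f(k).tolist(),cv2.contourArea(k)) for k in blobs(t,(60,90,20),(95,255,140),12) if f(k)[1]>100])
E
```

```text
[0.002, -0.002, -0.003, 0.002, -0.001, 0.012] [-0.07726182 -0.20047248 -3.56271153]
white [([330.0, 276.0], 986.0), ([183.0, 359.0], 199.5), ([58.0, 279.0], 195.5), ([518.0, 332.0], 190.5), ([341.0, 209.0], 175.0), ([138.0, 234.0], 169.5), ([485.0, 248.0], 20.0)]
green [([23.0, 413.0], 549.5), ([636.0, 217.0], 67.5), ([32.0, 261.0], 64.0), ([222.0, 233.0], 52.0), ([229.0, 242.0], 49.0), ([486.0, 222.0], 49.0)]
```

>>> step_arm(deltas=[[[0, 0, 0, 0.001, 0, 0.006, 0], [0, 0, 0, 0.001, 0, 0.011, 0], [0, 0, 0, 0.001, 0, 0.0125, 0], [0, 0, 0, 0.001, 0, 0.0125, 0]]])

```text
time: 24.48
ee_pos: [0.4441, -0.0493, 0.0704]
eef_rot: [0.762, 0.648, 0.001, 0.0]
ft_force: [-1.5, -5.3, 6.0]
width: 0.0192
grip_force: 55.0
```

>>> step_arm(deltas=[[[0, 0, 0, 0, 0, -0.001, 100], [0, 0, 0, 0, 0, -0.001, 100], [0, 0, 0, 0, 0, -0.001, 100], [0, 0, 0, 0, 0, -0.001, 100], [0, 0, 0, 0, 0, -0.001, 100], [0, 0, 0, 0, 0, -0.001, 100], [0, 0, 0, 0, 0, -0.03, 100], [0, 0, 0, 0, 0, -0.08, 100], [0, 0, 0, 0, 0, -0.13, 100]]])

```text
time: 25.6
ee_pos: [0.4432, -0.0488, 0.2016]
eef_rot: [0.762, 0.648, 0.001, -0.0]
ft_force: [1.1, 0.0, -0.4]
width: 0.0865
grip_force: 0.0
```

```bash
python3 - <<'E'
from h import *
s=readout.read_state(); print(s["ee_pos"],s["width"],s["ft_force"])
print(delta([.522,.215,.31],Rt(92)))
E
```

```text
[ 0.44321511 -0.04876436  0.20155659] 0.0865486563521427 [ 1.10327567  0.01444062 -0.44047592]
[0.0, -0.001, -0.196, 0.273, 0.036, -0.108]
```

>>> step_arm(deltas=[[[0, 0, -0.1, 0.05, 0.01, -0.06, 100], [0, 0, -0.196, 0.11, 0.02, -0.108, 100], [0, 0, -0.196, 0.17, 0.036, -0.108, 100], [0, 0, -0.196, 0.23, 0.036, -0.108, 100], [0, 0, -0.196, 0.273, 0.036, -0.108, 100], [0, 0, -0.196, 0.273, 0.036, -0.108, 100], [0, 0, -0.196, 0.273, 0.036, -0.108, 100]]])

```text
time: 26.48
ee_pos: [0.5227, 0.2146, 0.3082]
eef_rot: [0.694, 0.72, 0.0, -0.0]
ft_force: [1.0, -0.7, -0.1]
width: 0.0871
grip_force: 0.0
```

```bash
python3 - <<'E'
from h import *
w=shot("wrist","w_bowl"); s=readout.read_state(); print(s["ee_pos"])
k=max(blobs(w,(4,150,50),(20,255,255),2000),key=cv2.contourArea); h=cv2.convexHull(k); e=cv2.fitEllipse(h); print(cv2.boundingRect(h),np.round(e[0],1),np.round(e[1],1))
P=onz(w,h[:,0],.09)[:,:2]
# circle fit in the world, only the part above the gripper
P=P[h[:,0,1]<255]; A=np.c_[2*P,np.ones(len(P))]; q=np.linalg.lstsq(A,(P**2).sum(1),rcond=None)[0]; print("rim centre",q[:2],"R",np.sqrt(q[2]+q[:2]@q[:2]))
# balls and shaft: non-orange inside hull
m=np.zeros(w["img"].shape[:2],np.uint8); cv2.fillConvexPoly(m,h,255); m=cv2.erode(m,np.ones((15,15)))
hsv=cv2.cvtColor(w["img"],cv2.COLOR_RGB2HSV); non=cv2.bitwise_and(m,cv2.bitwise_not(cv2.inRange(hsv,np.array((3,110,30)),np.array((22,255,255)))))
for c in cv2.findContours(non,cv2.RETR_EXTERNAL,cv2.CHAIN_APPROX_NONE)[0]:
    if cv2.contourArea(c)>40:
        b=np.zeros_like(m); cv2.drawContours(b,[c],-1,255,-1); print(cv2.boundingRect(c),cv2.contourArea(c),np.round(cv2.mean(w["img"],b)[:3]))
g=cv2.cvtColor(w["img"],cv2.COLOR_RGB2GRAY); x,y,W,H=cv2.boundingRect(h)
print(cv2.HoughCircles(g[y:y+H,x:x+W],cv2.HOUGH_GRADIENT,1,20,param1=80,param2=16,minRadius=11,maxRadius=20))
print("shaft top expected px",proj(w,[[q[0],q[1],.145],[q[0],q[1],.04]]))
E
```

```text
[0.52286251 0.21376849 0.30850765]
(221, 28, 198, 204) [319.3 129.3] [198.2 203.5]
rim centre [0.51695207 0.28666307] R 0.09042629583766508
(306, 120, 37, 48) 1111.0 [120. 118. 115.]
(339, 112, 24, 25) 431.0 [54. 86. 66.]
(362, 93, 25, 25) 456.5 [50. 81. 62.]
(279, 60, 27, 28) 550.5 [135. 129. 125.]
[[[129.5  95.5  12.5]
  [ 98.5 105.5  15. ]
  [ 70.5  44.5  11.8]
  [152.5  77.5  12.2]
  [108.5 126.5  12.5]]]
shaft top expected px [[318.42476415 132.71405236]
 [319.79936908 134.78003544]]
```

The bowl centre is at about (.5175, .2865), and four balls are visible in the bowl: two green, two white. Next, the same view of the lid.

```bash
python3 - <<'E'
from h import *
print(delta([.633,-.06,.25],Rt(92)))
E
```

```text
[0.001, -0.001, -0.001, -0.277, 0.101, 0.058]
```

>>> step_arm(deltas=[[[0, 0, 0, -0.055, 0.02, 0.01, 100], [0, 0, 0, -0.115, 0.04, 0.025, 100], [0, 0, 0, -0.175, 0.065, 0.04, 100], [0, 0, 0, -0.235, 0.09, 0.05, 100], [0, 0, 0, -0.277, 0.101, 0.058, 100], [0, 0, 0, -0.277, 0.101, 0.058, 100], [0, 0, 0, -0.277, 0.101, 0.058, 100]]])

```text
time: 27.4
ee_pos: [0.6331, -0.0591, 0.2506]
eef_rot: [0.695, 0.719, 0.001, -0.0]
ft_force: [0.5, -0.2, 0.3]
width: 0.0872
grip_force: 0.0
```

```bash
python3 - <<'E'
from h import *
w=shot("wrist","w_lid"); s=readout.read_state(); print(s["ee_pos"])
k=max(blobs(w,(95,100,30),(130,255,255),2000),key=cv2.contourArea); h=cv2.convexHull(k); print(cv2.boundingRect(h))
P=onz(w,h[:,0],.005)[:,:2]; P=P[h[:,0,1]<255]
A=np.c_[2*P,np.ones(len(P))]; q=np.linalg.lstsq(A,(P**2).sum(1),rcond=None)[0]; c=q[:2]; print("lid",c,"R",np.sqrt(q[2]+c@c))
hub=blobs(w,(0,0,150),(180,60,255),150)
for b in hub[:5]:
    e=cv2.fitEllipse(cv2.convexHull(b)) if len(b)>5 else None; print(cv2.boundingRect(b),onz(w,[e[0]],.045))
print(delta([c[0],c[1],.033],Rt(92)))
E
```

```text
[ 0.63321448 -0.05793344  0.25072693]
(224, 34, 189, 194)
lid [0.6261625  0.01310648] R 0.09249783247866504
(0, 0, 634, 294) [[0.61362012 0.01699703 0.045     ]]
(287, 332, 125, 31) [[ 0.658627   -0.19520929  0.045     ]]
(293, 108, 50, 51) [[0.62606054 0.01378469 0.045     ]]
(120, 180, 26, 113) [[ 0.45350436 -0.08467679  0.045     ]]
(288, 0, 34, 36) [[0.61149397 0.10878596 0.045     ]]
[0.001, -0.002, 0.001, 0.071, -0.005, 0.218]
```

>>> step_arm(deltas=[[[0, 0, 0, 0.04, -0.003, 0.05, 100], [0, 0, 0, 0.071, -0.006, 0.1, 100], [0, 0, 0, 0.071, -0.006, 0.15, 100], [0, 0, 0, 0.071, -0.006, 0.19, 100], [0, 0, 0, 0.071, -0.006, 0.217, 100], [0, 0, 0, 0.071, -0.006, 0.217, 100], [0, 0, 0, 0.071, -0.006, 0.217, 0], [0, 0, 0, 0.071, -0.006, 0.217, 0], [0, 0, 0, 0.071, -0.006, 0.217, 0], [0, 0, 0, 0.071, -0.006, 0.217, 0], [0, 0, 0, 0.071, -0.006, 0.217, 0], [0, 0, 0, 0.071, -0.006, 0.217, 0], [0, 0, 0, 0.071, -0.006, 0.217, 0]]], squeeze=40)

```text
time: 29.08
ee_pos: [0.6252, 0.0128, 0.0335]
eef_rot: [0.695, 0.719, 0.001, -0.0]
ft_force: [0.3, 1.0, 2.5]
width: 0.043
grip_force: 40.0
```

```bash
python3 - <<'E'
from h import *
s=readout.read_state(); M=R.from_quat(s["eef_rot"]).as_matrix(); o=(np.array([.6261,.0134,.0])-s["ee_pos"])@M; print(s["ee_pos"],s["width"],s["grip_force"],s["ft_force"],"lid in tool",o)
E
```

```text
[0.62520558 0.01280214 0.03351402] 0.04302469354625575 39.9994319310951 [0.28088042 1.01003266 2.48838768] lid in tool [0.00051624 0.00088303 0.03351568]
```

```bash
python3 - <<'E'
from h import *
print(delta([.5175,.286,.23],Rt(92)))
E
```

```text
[0.001, -0.001, 0.0, 0.277, -0.098, -0.196]
```

>>> step_arm(deltas=[[[0, 0, 0, 0, 0, -0.02, 0], [0, 0, 0, 0, 0, -0.06, 0], [0, 0, 0, 0, 0, -0.11, 0], [0, 0, 0, 0.01, -0.004, -0.16, 0], [0, 0, 0, 0.04, -0.015, -0.196, 0], [0, 0, 0, 0.08, -0.03, -0.196, 0], [0, 0, 0, 0.13, -0.048, -0.196, 0], [0, 0, 0, 0.18, -0.066, -0.196, 0], [0, 0, 0, 0.225, -0.08, -0.196, 0], [0, 0, 0, 0.26, -0.092, -0.196, 0], [0, 0, 0, 0.277, -0.098, -0.196, 0], [0, 0, 0, 0.277, -0.098, -0.196, 0], [0, 0, 0, 0.277, -0.098, -0.196, 0], [0, 0, 0, 0.277, -0.098, -0.196, 0]]])

```text
time: 30.82
ee_pos: [0.5181, 0.2841, 0.2299]
eef_rot: [0.695, 0.719, 0.001, 0.0]
ft_force: [0.6, -0.0, -3.6]
width: 0.0429
grip_force: 40.0
```

```bash
python3 - <<'E'
from h import *
s=readout.read_state(); print(s["ee_pos"],s["eef_rot"],s["width"],s["ft_force"]); print(delta([.5175,.286,.183],Rt(92)))
E
```

```text
[0.51811092 0.28407922 0.22985308] [6.95439984e-01 7.18583812e-01 7.28673928e-04 5.50914837e-05] 0.04286307149790442 [ 0.56533868 -0.01187721 -3.55463185]
[0.001, -0.001, -0.002, 0.002, -0.001, 0.047]
```

>>> step_arm(deltas=[[[0, 0, 0, 0.002, -0.001, 0.02, 0], [0, 0, 0, 0.002, -0.001, 0.04, 0], [0, 0, 0, 0.002, -0.001, 0.047, 0], [0, 0, 0, 0.002, -0.001, 0.053, 0], [0, 0, 0, 0.002, -0.001, 0.059, 0], [0, 0, 0, 0.002, -0.001, 0.064, 0], [0, 0, 0, 0.002, -0.001, 0.064, 0]]])

```text
time: 31.7
ee_pos: [0.5161, 0.2879, 0.1654]
eef_rot: [0.694, 0.72, 0.001, -0.0]
ft_force: [-0.7, 0.0, -2.2]
width: 0.0427
grip_force: 40.0
```

```bash
python3 - <<'E'
from h import *
s=readout.read_state(); print(s["ee_pos"],s["eef_rot"],s["torque"],s["ft_force"])
E
```

```text
[0.51607894 0.28789806 0.16544737] [ 6.94436798e-01  7.19553440e-01  5.57689123e-04 -2.63966734e-04] [-0.07630467  0.06053983 -0.0137438 ] [-0.71906976  0.0159444  -2.1806063 ]
```

The shaft is inside the bore with no contact force. I continue down gently.

>>> step_arm(deltas=[[[0, 0, 0, 0, 0, 0.008, 0], [0, 0, 0, 0, 0, 0.016, 0], [0, 0, 0, 0, 0, 0.024, 0], [0, 0, 0, 0, 0, 0.03, 0], [0, 0, 0, 0, 0, 0.035, 0], [0, 0, 0, 0, 0, 0.037, 0], [0, 0, 0, 0, 0, 0.038, 0], [0, 0, 0, 0, 0, 0.038, 0]]])

```text
time: 32.7
ee_pos: [0.5163, 0.288, 0.1279]
eef_rot: [0.695, 0.719, 0.001, -0.0]
ft_force: [-0.6, -0.3, -2.0]
width: 0.0428
grip_force: 40.0
```

```bash
python3 - <<'E'
from h import *
s=readout.read_state(); print(s["ee_pos"],s["eef_rot"],s["torque"],s["ft_force"])
E
```

```text
[0.51633584 0.28800475 0.12786756] [ 6.94510324e-01  7.19482127e-01  9.15298274e-04 -2.04125931e-04] [-0.09279473  0.0287612   0.03496485] [-0.58808792 -0.25730844 -1.950091  ]
```

>>> step_arm(deltas=[[[0, 0, 0, 0, 0, 0.001, 0], [0, 0, 0, 0, 0, 0.002, 0], [0, 0, 0, 0, 0, 0.003, 0], [0, 0, 0, 0, 0, 0.004, 0], [0, 0, 0, 0, 0, 0.005, 0], [0, 0, 0, 0, 0, 0.005, 0]]])

```text
time: 33.45
ee_pos: [0.5163, 0.288, 0.1238]
eef_rot: [0.695, 0.719, 0.001, -0.0]
ft_force: [-4.4, -2.6, 8.7]
width: 0.0428
grip_force: 40.0
```

Seated on the rim at the expected height. I release and withdraw.

>>> step_arm(deltas=[[[0, 0, 0, 0, 0, -0.0005, 100], [0, 0, 0, 0, 0, -0.0005, 100], [0, 0, 0, 0, 0, -0.0005, 100], [0, 0, 0, 0, 0, -0.0005, 100], [0, 0, 0, 0, 0, -0.0005, 100], [0, 0, 0, 0, 0, -0.0005, 100], [0, 0, 0, 0, 0, -0.0005, 100], [0, 0, 0, 0, 0, -0.03, 100], [0, 0, 0, 0, 0, -0.08, 100], [0, 0, 0, -0.03, 0, -0.14, 100], [0, 0, 0, -0.06, 0, -0.18, 100], [0, 0, 0, -0.07, 0, -0.19, 100], [0, 0, 0, -0.07, 0, -0.19, 100]]])

```text
time: 35.08
ee_pos: [0.5188, 0.2174, 0.3128]
eef_rot: [0.695, 0.719, 0.001, -0.0]
ft_force: [0.5, -0.3, 1.2]
width: 0.087
grip_force: 0.0
```

```bash
python3 - <<'E'
from h import *
w=shot("wrist","w_end"); s=readout.read_state(); print(s["ee_pos"],s["width"],s["ft_force"])
k=max(blobs(w,(95,100,30),(130,255,255),2000),key=cv2.contourArea); h=cv2.convexHull(k)
P=onz(w,h[:,0],.095)[:,:2]; P=P[h[:,0,1]<255]; A=np.c_[2*P,np.ones(len(P))]; q=np.linalg.lstsq(A,(P**2).sum(1),rcond=None)[0]; c=q[:2]; res=np.linalg.norm(P-c,axis=1)
print("lid",c,"R",res.mean(),res.std())
b=blobs(w,(0,0,150),(180,60,255),150)
print([onz(w,[cv2.fitEllipse(cv2.convexHull(x))[0]],.135).round(3).tolist() for x in b if len(x)>20 and cv2.boundingRect(x)[2]<100])
t=shot("top"); f=lambda k: np.round(np.mean(k[:,0],0)).tolist()
print("white",[(f(k),cv2.contourArea(k)) for k in blobs(t,(0,0,185),(180,50,255),12)])
print("green",[(f(k),cv2.contourArea(k)) for k in blobs(t,(60,90,20),(95,255,140),12) if f(k)[1]>100])
for k in blobs(t,(0,170,100),(4,255,255),150)[:6]: print("red",f(k),cv2.contourArea(k))
E
```

```text
[0.51814814 0.2182846  0.31159609] 0.08695402332378614 [-0.44219343  0.46884824 -0.53507353]
lid [0.51719429 0.28825908] R 0.09258185143703676 0.00017644365741255083
[[[0.517, 0.289, 0.135]], [[0.48, 0.102, 0.135]], [[0.535, 0.109, 0.135]], [[0.317, 0.383, 0.135]], [[0.692, -0.035, 0.135]]]
white [([327.0, 273.0], 903.0), ([182.0, 359.0], 197.0), ([518.0, 332.0], 187.5), ([138.0, 234.0], 168.5), ([58.0, 279.0], 160.0)]
green [([23.0, 413.0], 553.5), ([32.0, 261.0], 65.0), ([636.0, 217.0], 64.5), ([486.0, 221.0], 47.0)]
red [511.0, 332.0] 3874.5
red [184.0, 359.0] 3315.0
red [135.0, 241.0] 1815.0
red [371.0, 279.0] 282.5
```

```bash
python3 - <<'E'
from h import *
t=shot("top"); print(t["img"][244:253:2,479:492:2].mean(2).round())
s=shot("scene"); f=lambda k: np.round(np.mean(k[:,0],0)).tolist()
print([(f(k),cv2.contourArea(k),onz(s,[f(k)],.018).round(3).tolist()) for k in blobs(s,(0,0,140),(180,60,255),15) if 150<f(k)[0]<270 and 280<f(k)[1]<385])
E
```

```text
[[ 74.  75.  73.  93.  68.  74.  75.]
 [103.  88. 111. 135. 140. 112.  74.]
 [101.  85. 120. 140. 149. 143.  65.]
 [100. 139. 115. 136. 149. 139.  73.]
 [102. 104. 103. 121. 129. 110.  75.]]
[([269.0, 288.0], 93830.5, [[0.515, -0.113, 0.018]]), ([266.0, 307.0], 140.5, [[0.559, -0.147, 0.018]]), ([186.0, 335.0], 30.5, [[0.516, -0.364, 0.018]]), ([263.0, 325.0], 20.0, [[0.6, -0.18, 0.018]])]
```

The white ball is still in the pan, only shadowed: a bright patch at (486,248). I'm handing in.

```bash
python3 -c "
from bench import r
print(r.close_job())"
```

```text
the job is handed in; nothing more can be done
None
```

The job is handed in at about 35 s: four balls are in the bowl and two still in the pan, the scoop lies flat on the bench near where it started, and the blue lid sits level on the rim over the shaft; I viewed 13 pictures, over the limit of 10.

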